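Mesh the turntable's drive knob and index the slim house

TASK

Take the drive knob from its wooden block and ease it down into the turntable's hub, pressing only lightly and rocking it to and fro until its teeth drop between those hidden in the hub and its flange sits flat on the hub's rim. Then turn the plate by the knob until the slim house stands in line with the brass pointer, and let go. Touch neither plate, hub nor houses with the robot, and leave the things around in place.

Things in the scene. Friction and masses are not known exactly. Their poses are not given: they have to be found in the camera images.
- knob_head (a point): Centre of the head of the loose drive knob (0.15 kg, upright, z up): a black hexagonal prism 30 mm across flats, 30 mm high (15 mm above and below this point). The point's x axis is square to one pair of flats, further flats every 60 degrees. Under it a round flange 60 mm across, top 15 mm and underside 19 mm below this point. Starts standing in the block at any yaw; grip the hexagon above the flange.
- knob_tip (a point): Point on the knob's axis at the tips of its teeth, 53 mm below knob_head. Below the flange a steel shank 36 mm across ends here in four teeth 8 mm high, 90 degrees apart.
- hub_rim (a point): Centre of the top rim of the turntable's hub, 85 mm above the table, fixed to the foot, so its axes tell nothing of the plate's turn. The hub is an upright sleeve, 59 mm across at the rim, bore 38 mm with a funnel mouth 47 mm across and 6 mm deep. Home, the knob's flange lies on the rim: knob_head 19 mm above this point.
- hub_teeth (a point): Point on the hub's axis at the tips of the four teeth hidden inside, 27 mm below hub_rim. Their turn is not known; they mesh within about 5 degrees, repeating every 90. Tip on tip, the flange stands 7 mm above the rim; the tooth ring then yields 2 mm on a spring (2 N rising to 6 N) to a hard stop. It springs up as the teeth mesh. Over 30 N on the teeth before the knob is home is too rough.
- stand: The turntable's fixed foot with plate and hub on it, origin on the hub's axis at table height. The plate (250 mm across, top 28 mm up) turns with the hub either way without a stop in reach, against a friction brake of 0.11 N m: under light pressure the unmeshed knob slips round on the teeth; once meshed, the plate follows the knob (total play about 10 degrees) and stays where it is left.
- pointer (a point): Tip of the fixed brass pointer at the plate's edge, 129 mm from the hub's axis, 36 mm above the table. The line on which the slim house must stand runs from the hub's axis through this point.
- house_slim_mid (a point): Middle (46 mm up) of the slim plaster house: 44x36 mm on plan, 92 mm high, narrower and taller than the other. Stands loose on the plate 72 to 94 mm from the hub's axis, 45 to 67 degrees round from the pointer, on either side.
- house_broad_mid (a point): Middle (36 mm up) of the broad plaster house, 53x61 mm on plan, 72 mm high, loose on the plate on the other side of the pointer; it just rides along.
- park: Fixed wooden block 78x78x40 mm, origin in the middle of its underside, with a square pocket of 40 mm in which the knob stands at the start, its flange on the block's top.
- eraser: Bystander: loose eraser in a sleeve, 20x45x11 mm, origin at its underside.
- relief: Bystander: loose flat plaster relief, 52x78x13 mm, origin at its underside.
Mind the look-alikes: they are no part of the job. Leave any turquoise look-alike of the part that bears house_slim_mid alone.

How it is judged (in metres and radians):
On the way:
1. the knob is meshed and home in the hub (z of knob_head in the frame of hub_rim below 0.0208 m and horizontal distance between knob_head and hub_rim below 0.005 m and angle between knob_head's own z axis and vertical below 0.1 rad), for 0.2 s.
At the end, for the whole second after the job is handed in: The knob stands upright in the hub with its flange on the rim (within 1.8 mm of home, 5 mm of the axis), the slim house's middle is within 12 mm of the line from the hub's axis to the pointer and on the pointer's side, both houses stand upright on the plate, and the plate is at rest (all of step 1 and y of house_slim_mid in the frame of hub_rim between -0.012 and 0.012 m and x of house_slim_mid in the frame of hub_rim below -0.05 m and angle between each of house_slim_mid, house_broad_mid's own z axis and vertical below 0.1 rad and linear speed of each of house_slim, house_broad below 0.01 m/s); the robot touches nothing.
It fails at once if the teeth are forced: more than 30 N on the hidden tooth ring while the knob's flange is still over 2.5 mm above the rim (contact force between knob and tooth_ring above 30 N and z of knob_head in the frame of hub_rim above 0.0215 m).
It fails at once if the robot pushes the plate or hub (contact force between any of the fingers, the arm and stand above 2 N).
It fails at once if the robot touches a house (contact force between any of the fingers, the arm and house_slim above 0.5 N or contact force between any of the fingers, the arm and house_broad above 0.5 N).
It fails at once if a bystander is shifted by more than 20 mm (distance of any of eraser, relief from where it was at the start of the episode above 0.02 m).
It also fails if it takes over 72 s, if anything falls off the work surface, if the arm or the gripper's body presses on something with over 40 N, if the wrist force passes 120 N, or if a joint passes its speed limit or range.

ROBOT

A 6-joint arm with a two-finger parallel gripper is mounted at the origin on a cart in front of the work surface, level with it; the furniture and walls round the work are solid. World frame = base frame: x ahead of the robot, y to its left, z up, the work surface at z = 0. Lengths are in mm, angles in rad, forces in N, time in s.
With the tool pointing down it reaches from about 350 to 875 mm from the base axis. Payload 4.2 kg.
Tool frame: the origin (TCP) lies at the very end of the fingers, on their centre line; the grasp point (between the pads) lies 19 mm behind it; z points along the fingers, y is the direction in which the jaws open and shut (so a half turn about z gives the same grasp; the last joint's range is limited). The gripper opens to 85 mm and grips with 20 to 120 N. Pads are 22 mm wide; open, the fingers measure 114 mm over their backs; the gripper's body (76 mm by 85 mm) begins 54 mm behind the grasp point. The pads swing forward as they close: fully open they stand 13 mm farther back than shut.
Start: joints at [1.567, 0.385, 0.008, 0, -1.194, -0.259], TCP at [162.334, 603.529, 231.312] pointing down, gripper open.
Joint ranges: [-3.14, 3.14], [-1.21, 2.06], [-1.07, 1.41], [-3.16, 2.05], [-2.99, -0.16], [-3.1, 3.1]. Speed limits (rad/s): [2.79, 2.79, 3.14, 3.14, 3.14, 3.14].

INTERFACE

Orientations are given as a unit quaternion [x, y, z, w].
In Python, from bench import arm, optics, job gives the robot as it stands.
- The arm moves only by the tool send_rows, never from a script. Its argument "steps" is a list that holds one entry, the list of rows, each a list of 5 numbers: the shift along the tool's x, y, z in cm, then the turn about the tool's z in rad, then the opening, from 0 (shut) to 1 (fully open). A call has 1 to 10 rows; each row shifts and turns the pose as measured when the row begins, along the tool's axes as they then stand; what a row does not reach is not made up. A row lasts 1/12 s, in which the tool goes at most 41.7 mm and 7.16 degrees, less where a joint would pass 70% of its speed; a pose out of reach is approached as far as the arm can. A call with a gripper value outside its range is refused whole. The fingers move at their own pace and stop on an object; the grip force is fixed at half the most. Time passes only in rows, so rows that do not move let the fingers close. It gives the time, the measured TCP pose, the force and the opening at its end, in the units of the state.
- arm.read_state(): the state, without advancing time (a new reading comes with each control period).
- optics.get_image(name): name is "scene" or "top"; returns (picture, depth): 480x640x3 uint8, blue, green, red; 480x640 float32, mm along the optical axis (not along the pixel's ray), 0 where there is no reading.
- optics.get_calibration(name): a dict with "K" (3x3 intrinsics, pixels), "k1" (the pictures are not rectified: a ray, as slopes to the right and down, at radius r is drawn at 1 + k1 r^2 times it, then the intrinsics apply), "rvec" (rotation vector, rad) and "tvec" (3), from world to camera coordinates, as OpenCV has them. Camera axes: x right, y down, z forward; pixel columns grow to the right and rows downward; lengths in mm; the calibration is good to about 2 mm. A picture is of the moment at which its call begins. get_calibration takes no time and is no camera call.
- job.job_done(): hands the job in, once; it reports no verdict.
The state is a dict: "clock": time; "joints": joint angles; "joint_vel": joint speeds; "joint_efforts": joint torques, N m; "position": TCP position; "ee_rot": TCP orientation; "contact_force": force on the tool from outside, world axes, zero at the start; "wrist_torque": the same for the moment, N m; "gripper_width": finger opening in mm.
Only numpy, scipy, OpenCV 4.12 (cv2) and the standard library are available. Lean on these libraries where they do the work, as an engineer would, in place of code of your own. Each camera call takes 0.05 s, during which the arm holds its last target. There are 200 camera calls.

## Working session

There is one attempt and no reset: what is moved stays moved. The work goes in short steps, Python scripts to look and compute and a tool call to move; the robot and the scene stay as the last step left them, time stands still between calls to the robot, and variables do not carry over. Pictures are saved under pics/ and viewed, about 8 in all and at most 12, crops included, and the job is handed in when it is done.

Besides the shell and the picture viewer there is one more tool, called after "Emit:" by a JSON object that holds its "name" and its "arguments". send_rows: Moves the arm, as the interface text tells. Its arguments: {"type":"object","properties":{"steps":{"type":"array","items":{"type":"array","items":{"type":"array","items":{"type":"number"}}}}},"required":["steps"]}

```bash
mkdir -p pics; ls
cat > h.py <<'E'
import numpy as np, cv2
from bench import arm, optics, job
def cal(n):
    c=optics.get_calibration(n); K=np.array(c["K"],float); R=cv2.Rodrigues(np.array(c["rvec"],float))[0]; t=np.array(c["tvec"],float).ravel()
    return K,float(c["k1"]),R,t
def ray(n,u,v):
    K,k1,R,t=cal(n); d=np.array([(u-K[0,2])/K[0,0],(v-K[1,2])/K[1,1]])
    s=d.copy()
    for _ in range(20): s=d/(1+k1*(s@s))
    return -R.T@t, R.T@np.array([s[0],s[1],1.])
def onz(n,u,v,z):
    o,d=ray(n,u,v); return o+d*(z-o[2])/d[2]
def atd(n,u,v,dep):
    o,d=ray(n,u,v); return o+d*dep
def cloud(n,dep):
    K,k1,R,t=cal(n); h,w=dep.shape; v,u=np.mgrid[:h,:w]
    d=np.stack([(u-K[0,2])/K[0,0],(v-K[1,2])/K[1,1]],-1); s=d.copy()
    for _ in range(20): s=d/(1+k1*(s**2).sum(-1,keepdims=True))
    p=np.concatenate([s,np.ones((h,w,1))],-1)*dep[...,None]
    return (p-t)@R
def proj(n,P):
    K,k1,R,t=cal(n); c=R@np.array(P,float)+t; s=c[:2]/c[2]; s=s*(1+k1*(s@s)); return K[0,0]*s[0]+K[0,2],K[1,1]*s[1]+K[1,2]
E
python3 - <<'E'
from h import *
for n in("scene","top"):
    im,d=optics.get_image(n); cv2.imwrite(f"pics/{n}0.png",im); np.save(f"{n}0.npy",d)
    K,k1,R,t=cal(n); print(n,K[0,0],k1,-R.T@t,R[2])
print(arm.read_state())
E
```

```text
pics
scene 520.6115252622326 0.026716424058608215 [  88.1944691  -822.56937295 1076.57904053] [ 0.29738935  0.61552481 -0.72985531]
top 550.9393669909621 0.022501073851509026 [ 421.48561628   33.97277261 1394.0325789 ] [ 0.07160658 -0.00981821 -0.99738463]
{'clock': 0.1, 'joints': array([ 1.56661706e+00,  3.85454319e-01,  6.80832780e-03, -4.21006322e-04,
       -1.19398776e+00, -2.58612573e-01]), 'joint_vel': array([ 0.00010239, -0.00329916,  0.00450957,  0.00019047, -0.00022663,
        0.00182003]), 'joint_efforts': array([-4.11833407e-04, -3.93316305e+01,  1.88930136e+01,  4.19791639e+00,
       -2.55044659e-03,  5.14011703e-06]), 'position': array([162.20523973, 603.06892506, 230.36627816]), 'ee_rot': array([ 9.91369357e-01, -1.31095064e-01, -7.75220593e-05,  9.36112977e-04]), 'contact_force': array([-0.75980537, -0.93335749,  0.9460508 ]), 'wrist_torque': array([-0.04434339,  0.00613251,  0.0053645 ]), 'gripper_width': 85.26291801801835}
```

View pics/scene0.png

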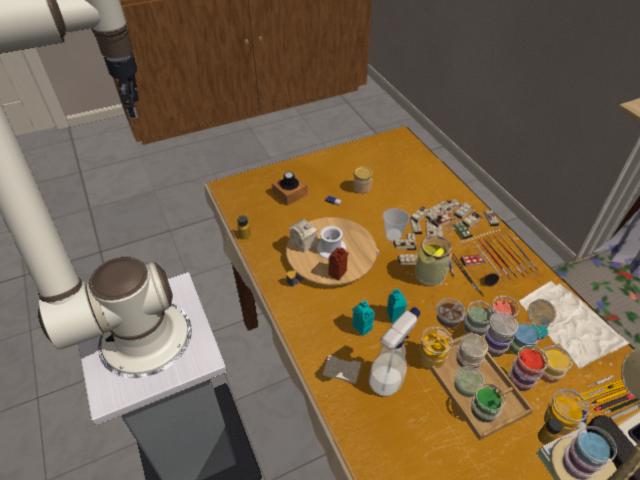

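View pics/top0.png

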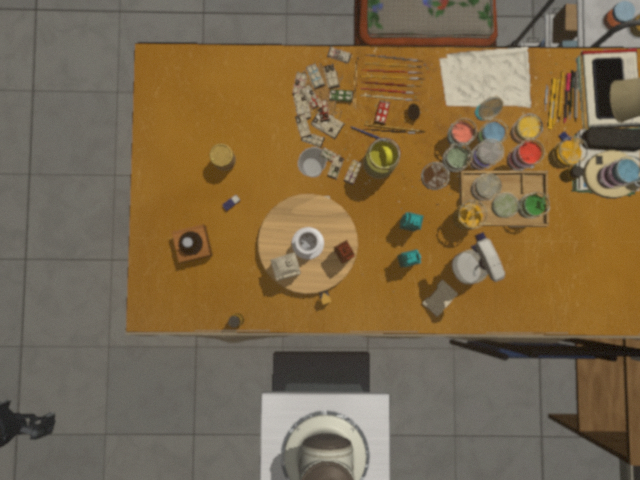

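Run:
```python
from h import *
s=cv2.imread("pics/scene0.png");t=cv2.imread("pics/top0.png")
a=cv2.resize(s[210:300,270:390],(400,300),interpolation=2);b=cv2.resize(t[180:315,240:375],(400,400),interpolation=2)
c=cv2.resize(t[215:275,150:230],(400,300),interpolation=2);e=cv2.resize(s[165:210,260:320],(400,300),interpolation=2)
cv2.imwrite("pics/c1.png",np.vstack([np.hstack([a,c]),np.hstack([b[:300],e])]))
for n in("scene","top"):
    d=np.load(n+"0.npy"); P=cloud(n,d)
    np.save(n+"P.npy",P)
P=np.load("topP.npy")
for u,v in [(308,244),(287,265),(344,251),(190,243),(280,215),(325,299),(235,321),(175,255),(230,203)]: print((u,v),P[v,u].round(), onz("top",u,v,0).round())
# heights over whole turntable
for nm,(u0,u1,v0,v1) in dict(white=(268,300,252,284),red=(332,358,240,264),knob=(172,210,226,262)).items():
    q=P[v0:v1,u0:u1].reshape(-1,3); z=q[:,2]; print(nm,np.percentile(z,[50,80,90,97]).round());
```

```text
(308, 244) [517.  46.  50.] [520.  47.   0.]
(287, 265) [464.  95.  95.] [467.  99.   0.]
(344, 251) [497. -39. 107.] [503. -45.   0.]
(190, 243) [515. 327.  78.] [520. 345.   0.]
(280, 215) [590. 117.  29.] [594. 119.   0.]
(325, 299) [383.   3.  36.] [382.   3.   0.]
(235, 321) [330. 218.  68.] [325. 228.   0.]
(175, 255) [490. 383.  -4.] [490. 382.   0.]
(230, 203) [623. 245.   5.] [623. 246.   0.]
white [82. 90. 93. 97.]
red [ 33. 107. 112. 119.]
knob [40. 45. 71. 76.]
```

View pics/c1.png

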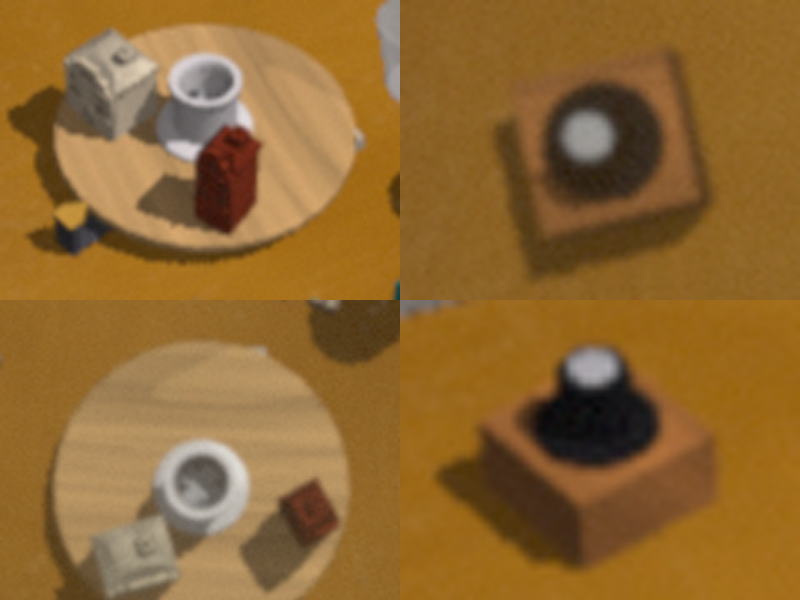

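The slim house is the dark red one (top view about (344,251), scene (339,263)): its top is about 119 mm up, against 97 mm for the white, wider one at (287,265). The two turquoise ones at (411,221) and (410,258) stand on the table, so they are look-alikes. The knob is in the wooden block at (190,243), the hub at (308,244) and the brass pointer at (325,299). Next I measure from both views.

Run:
```python
from h import *
im={n:cv2.imread(f"pics/{n}0.png") for n in("scene","top")}
def comp(m,u,v,r):
    k=np.zeros_like(m);cv2.circle(k,(u,v),r,255,-1);m=cv2.bitwise_and(m,k)
    n,l,s,c=cv2.connectedComponentsWithStats(m); i=1+np.argmax(s[1:,4]); return l==i,s[i],c[i]
def hsv(n,lo,hi): return cv2.inRange(cv2.cvtColor(im[n],cv2.COLOR_BGR2HSV),lo,hi)
def tri(p,q):
    (o1,d1),(o2,d2)=ray("top",*p),ray("scene",*q)
    A=np.stack([d1,-d2],1);x=np.linalg.lstsq(A,o2-o1,rcond=None)[0];a=o1+d1*x[0];b=o2+d2*x[1];return ((a+b)/2).round(1),np.linalg.norm(a-b).round(1)
# knob silver top disc
px={}
for n,u,v in(("top",188,242),("scene",289,176)):
    _,s,c=comp(hsv(n,(0,0,110),(180,70,255)),u,v,10);px[n]=c;print("disc",n,c,s)
print("knob top",tri(px["top"],px["scene"]),[onz(n,*px[n],74).round(1) for n in px])
# hub rim: ellipse of bright white outline
for n,u,v in(("top",308,243),("scene",331,235)):
    m=hsv(n,(0,0,165),(180,60,255)); m,s,c=comp(m,u,v,22)
    cs=cv2.findContours(m.astype(np.uint8),0,1)[0];k=max(cs,key=cv2.contourArea);print("hub",n,s,c.round(1),cv2.fitEllipse(k), onz(n,*cv2.fitEllipse(k)[0],85).round(1))
# depth clouds
for n in im:
    P=np.load(n+"P.npy");
    for nm,x,y,r,z0,z1 in(("knob",515,329,30,60,90),("hub",514,47,40,78,92),("plate",514,47,150,22,34),("red",497,-39,35,95,130),("redall",497,-39,40,50,130),("white",464,95,40,85,110),("pointer",383,3,16,25,50)):
        q=P[(np.hypot(P[...,0]-x,P[...,1]-y)<r)&(P[...,2]>z0)&(P[...,2]<z1)]
        if len(q)>5: (c,wh,a)=cv2.minAreaRect(q[:,:2].astype(np.float32)); print(n,nm,len(q),q.mean(0).round(1),np.array(c).round(1),np.array(wh).round(),round(a))
```

```text
disc top [187.         241.88059701] [183 238   9   9  67]
disc scene [288.36111111 174.38888889] [285 172   8   6  36]
knob top (array([517.8, 335.3,  75.2]), np.float64(0.2)) [array([517.8, 335.6,  74. ]), array([518.4, 336.6,  74. ])]
hub top [292 227  32  31 392] [309.8 241. ] ((308.817626953125, 240.87867736816406), (26.069324493408203, 31.996309280395508), 126.50489807128906) [521.9  44.   85. ]
hub scene [320 226  23  16 164] [330.1 233.1] ((331.2663879394531, 233.5244140625), (15.124824523925781, 21.79247283935547), 92.5038070678711) [521.1  46.5  85. ]
scene knob 91 [514.4 329.1  70.7] [512.4 330.9] [33. 33.] 37
scene hub 181 [518.8  47.5  82.3] [520.1  48.6] [60. 64.] 7
scene plate 3261 [519.7  28.3  26.7] [519.   44.5] [248. 248.] 59
scene red 188 [494.  -47.1 106.5] [495.6 -41.3] [46. 37.] 32
scene redall 404 [491.2 -49.9  88.8] [494.7 -41.6] [49. 37.] 30
scene white 217 [458.   94.6  90.2] [458.4  94.5] [50. 59.] 18
scene pointer 68 [381.8   0.6  34.9] [3.827e+02 3.000e-01] [23. 25.] 79
top knob 154 [517.6 333.3  74. ] [517.8 333.8] [30. 33.] 3
top hub 276 [521.1  48.1  84. ] [519.5  49.6] [62. 60.] 1
top plate 6140 [526.8  46.8  27.9] [521.7  47.8] [248. 247.] 56
top red 266 [498.  -39.2 107.2] [498.  -40.2] [43. 35.] 32
top redall 296 [496.8 -39.  104.5] [497.7 -40.2] [44. 35.] 31
top white 437 [462.1  99.5  90.6] [461.7  99.6] [51. 60.] 16
top pointer 72 [384.3   2.6  37.1] [386.3   3.4] [25. 21.] 19
```

Emit:
{"name": "send_rows", "arguments": {"steps": [[[3.5,1.4,0,0,1],[3.5,1.4,0,0,1],[3.5,1.4,0,0,1],[3.5,1.4,0,0,1],[3.5,1.4,0,0,1],[3.5,1.4,0,0,1],[3.5,1.4,0,0,1],[3.5,1.4,0,0,1],[3.5,1.4,0,0,1],[3.5,1.4,0,0,1]]]}}

```text
clock: 0.93
position: [469.2, 371.3, 224.6]
ee_rot: [0.992, -0.124, -0.002, 0.005]
contact_force: [-0.1, 0.4, -0.1]
gripper_width: 86.0
```

```bash
cat > st.py <<'E'
import sys
from h import *
from scipy.spatial.transform import Rotation as Ro
s=arm.read_state(); p=s["position"]; R=Ro.from_quat(s["ee_rot"]).as_matrix()
print("t",round(s["clock"],2),"p",p.round(1),"yaw",np.degrees(np.arctan2(R[1,0],R[0,0])).round(1),"zax",R[:,2].round(3),"j",s["joints"].round(2),"F",s["contact_force"].round(1),"M",s["wrist_torque"].round(2),"w",round(s["gripper_width"],1))
if len(sys.argv)>3:
    g=np.array([float(a) for a in sys.argv[1:4]]); print("to go (cm)",(R.T@(g-p)/10).round(2))
E
python3 st.py 517.8 334.5 140
```

```text
t 0.93 p [469.2 371.3 224.6] yaw -14.2 zax [-0.006 -0.01  -1.   ] j [ 0.94  0.35 -0.06  0.   -1.17  0.38] F [-0.1  0.4 -0.1] M [ 0.1  -0.07  0.03] w 86.0
to go (cm) [5.64 2.28 8.47]
```

Emit:
{"name": "send_rows", "arguments": {"steps": [[[2,0.8,2,0,1],[2,0.8,2,0,1],[1.5,0.6,2,0,1],[0,0,2,0,1],[0,0,0,0,1],[0,0,0,0,1]]]}}

```text
clock: 1.43
position: [525.0, 326.5, 140.4]
ee_rot: [0.991, -0.13, -0.003, 0.006]
contact_force: [-0.3, -0.1, 0.7]
gripper_width: 85.1
```

```bash
python3 st.py 517.8 334.5 47
```

```text
t 1.43 p [525.  326.5 140.4] yaw -14.9 zax [-0.007 -0.011 -1.   ] j [ 0.82  0.45 -0.13  0.   -1.    0.49] F [-0.3 -0.1  0.7] M [ 0.08 -0.02  0.01] w 85.1
to go (cm) [-0.87 -0.7   9.33]
```

Emit:
{"name": "send_rows", "arguments": {"steps": [[[-0.8,-0.7,1,0,1],[0,0,2,0,1],[0,0,2,0,1],[0,0,1,0,1],[0,0,0,0,1]]]}}

```text
clock: 1.85
position: [518.1, 341.2, 82.9]
ee_rot: [0.992, -0.128, 0.001, 0.002]
contact_force: [-0.3, 0.1, 0.0]
gripper_width: 85.2
```

```bash
python3 st.py 517.8 334.5 48
python3 - <<'E'
from h import *
t,_=optics.get_image("top");s,_=optics.get_image("scene")
cv2.imwrite("pics/c2.png",np.hstack([cv2.resize(t[205:285,150:230],(400,400),interpolation=2),cv2.resize(s[130:210,250:330],(400,400),interpolation=2)]))
E
```

```text
t 1.85 p [518.1 341.2  82.9] yaw -14.7 zax [ 0.001 -0.004 -1.   ] j [ 0.84  0.51 -0.19  0.   -0.87  0.47] F [-0.3  0.1  0. ] M [-0.03  0.01  0.05] w 85.2
to go (cm) [0.13 0.65 3.49]
```

View pics/c2.png

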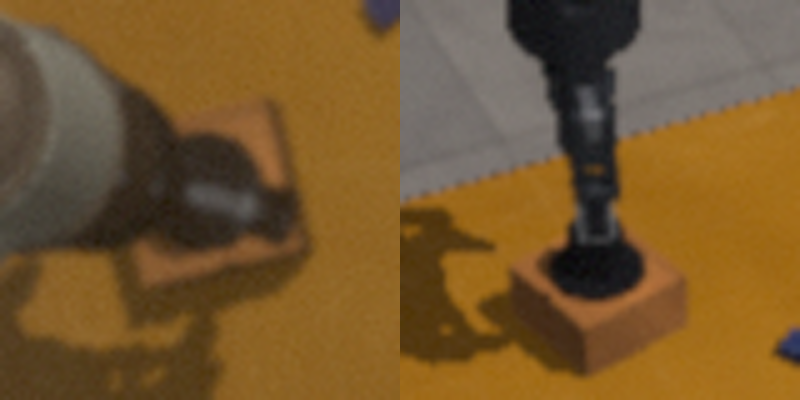

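The fingers stand over the knob in both views. I go down the rest of the way and grip.

Emit:
{"name": "send_rows", "arguments": {"steps": [[[0.1,0.6,1,0,1],[0,0,1.2,0,1],[0,0,1.0,0,1],[0,0,0,0,1],[0,0,0,0,1]]]}}

```text
clock: 2.37
position: [522.0, 340.6, 59.6]
ee_rot: [0.992, -0.126, 0.007, -0.005]
contact_force: [-0.4, -0.1, 1.2]
gripper_width: 85.4
```

```bash
python3 st.py 517.8 334.5 48
```

```text
t 2.37 p [522.  340.6  59.6] yaw -14.4 zax [ 0.014  0.008 -1.   ] j [ 0.84  0.54 -0.22  0.01 -0.8   0.47] F [-0.4 -0.1  1.2] M [ 0.02 -0.    0.03] w 85.4
to go (cm) [-0.27  0.71  1.15]
```

Emit:
{"name": "send_rows", "arguments": {"steps": [[[-0.2,0.6,0.5,0,1],[0,0,0,0,1],[0,0,0,0,1],[0,0,0,0,1]]]}}

```text
clock: 2.7
position: [519.3, 335.9, 56.6]
ee_rot: [0.992, -0.125, 0.008, -0.006]
contact_force: [0.1, -0.1, 0.1]
gripper_width: 85.2
```

```bash
python3 st.py 517.8 334.5 48; python3 st.py; python3 -c "
from h import *
optics.get_image('top')"; python3 st.py
```

```text
t 2.7 p [519.3 335.9  56.6] yaw -14.4 zax [ 0.018  0.01  -1.   ] j [ 0.84  0.53 -0.24  0.01 -0.78  0.47] F [ 0.1 -0.1  0.1] M [-0.04  0.09 -0.03] w 85.2
to go (cm) [-0.12  0.19  0.85]
t 2.7 p [519.3 335.9  56.6] yaw -14.4 zax [ 0.018  0.01  -1.   ] j [ 0.84  0.53 -0.24  0.01 -0.78  0.47] F [ 0.1 -0.1  0.1] M [-0.04  0.09 -0.03] w 85.2
t 2.75 p [519.5 336.1  56.7] yaw -14.4 zax [ 0.018  0.011 -1.   ] j [ 0.84  0.53 -0.24  0.01 -0.78  0.47] F [ 0.5 -0.7 -0.6] M [-0.05  0.09 -0.01] w 85.5
```

Emit:
{"name": "send_rows", "arguments": {"steps": [[[-0.1,0.1,0.5,0,1],[0,0,0.3,0,1],[0,0,0,0,1],[0,0,0,0,0],[0,0,0,0,0],[0,0,0,0,0],[0,0,0,0,0],[0,0,0,0,0]]]}}

```text
clock: 3.42
position: [518.8, 335.8, 48.6]
ee_rot: [0.992, -0.125, 0.009, -0.007]
contact_force: [0.3, -1.2, -0.2]
gripper_width: 30.5
```

```bash
python3 st.py 517.8 334.5 48
```

```text
t 3.42 p [518.8 335.8  48.6] yaw -14.4 zax [ 0.019  0.011 -1.   ] j [ 0.84  0.54 -0.25  0.01 -0.76  0.47] F [ 0.3 -1.2 -0.2] M [-0.11  0.15 -0.  ] w 30.5
to go (cm) [-0.07  0.15  0.06]
```

Width 30.5 mm: it is gripped on flats. Knob_head lies about 10.4 mm above the TCP, so home is TCP z ≈ 114.5. Lifting.

Emit:
{"name": "send_rows", "arguments": {"steps": [[[0,0,-1.5,0,0],[0,0,-2.5,0,0],[0,0,-3,0,0],[0,0,-3,0,0],[0,0,-3,0,0],[0,0,-3,0,0],[0,0,-2,0,0],[0,0,0,0,0]]]}}

```text
clock: 4.08
position: [513.5, 331.8, 231.2]
ee_rot: [0.992, -0.126, 0.005, -0.003]
contact_force: [0.4, 0.3, -1.3]
gripper_width: 30.8
```

```bash
python3 st.py 520.5 47.5 190
```

```text
t 4.08 p [513.5 331.8 231.2] yaw -14.5 zax [ 0.01   0.004 -1.   ] j [ 0.84  0.36 -0.04  0.01 -1.17  0.48] F [ 0.4  0.3 -1.3] M [ 0.02 -0.02 -0.05] w 30.8
to go (cm) [ 7.76 27.38  4.02]
```

Emit:
{"name": "send_rows", "arguments": {"steps": [[[0.8,2.9,0.3,0,0],[0.8,2.9,0.3,0,0],[0.8,2.9,0.3,0,0],[0.8,2.9,0.3,0,0],[0.8,2.9,0.3,0,0],[0.8,2.9,0.3,0,0],[0.8,2.9,0.3,0,0],[0.8,2.9,0.3,0,0],[0.5,1.5,0,0,0],[0,0,0,0,0]]]}}

```text
clock: 4.92
position: [510.8, 65.2, 191.9]
ee_rot: [0.992, -0.125, -0.004, -0.001]
contact_force: [-0.8, 0.2, -1.8]
gripper_width: 30.7
```

```bash
python3 st.py 520.5 47.5 190
```

```text
t 4.92 p [510.8  65.2 191.9] yaw -14.4 zax [-0.008  0.003 -1.   ] j [ 0.44  0.24 -0.31 -0.01 -1.03  0.88] F [-0.8  0.2 -1.8] M [ 0.07 -0.06 -0.02] w 30.7
to go (cm) [1.39 1.47 0.18]
```

Emit:
{"name": "send_rows", "arguments": {"steps": [[[0.7,0.7,0,0,0],[0.7,0.7,0,0,0],[0,0,0,0,0],[0,0,0,0,0],[0,0,0,0,0]]]}}

```text
clock: 5.33
position: [520.7, 47.1, 188.4]
ee_rot: [0.992, -0.126, -0.007, -0.001]
contact_force: [0.3, 0.9, -0.7]
gripper_width: 31.0
```

```bash
python3 st.py 520.5 47.5 150
python3 - <<'E'
from h import *
t,_=optics.get_image("top");s,_=optics.get_image("scene")
cv2.imwrite("pics/c3.png",np.hstack([cv2.resize(t[195:295,260:360],(400,400),interpolation=2),cv2.resize(s[180:280,280:380],(400,400),interpolation=2)]))
E
```

```text
t 5.33 p [520.7  47.1 188.4] yaw -14.5 zax [-0.013  0.003 -1.   ] j [ 0.4   0.26 -0.29 -0.01 -1.03  0.93] F [ 0.3  0.9 -0.7] M [ 0.01  0.   -0.05] w 31.0
to go (cm) [ 0.02 -0.04  3.84]
```

View pics/c3.png

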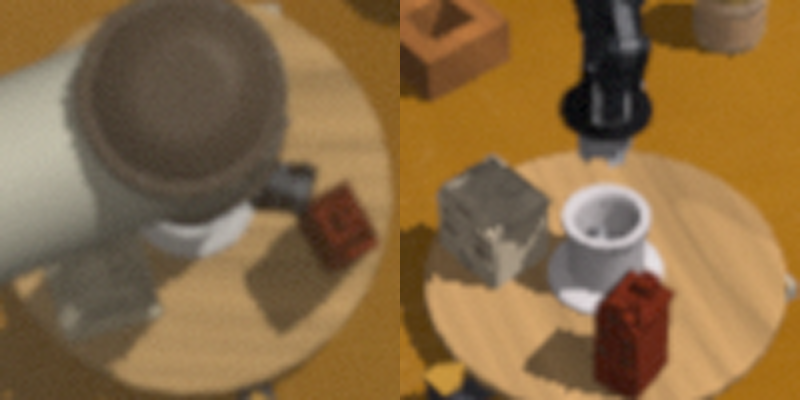

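The knob hangs over the hub with the houses clear of it (scene crop: knob at (605,130), hub at (605,215)). Going down to just above the mouth.

Emit:
{"name": "send_rows", "arguments": {"steps": [[[0,0,1,0,0],[0,0,1.5,0,0],[0,0,1.5,0,0],[0,0,1,0,0],[0,0,0,0,0],[0,0,0,0,0],[0,0,0,0,0]]]}}

```text
clock: 6.02
position: [519.8, 50.5, 135.1]
ee_rot: [0.992, -0.123, -0.006, -0.001]
contact_force: [0.6, -0.4, -1.9]
gripper_width: 30.5
```

```bash
python3 st.py 520.5 47.5 135
```

```text
t 6.02 p [519.8  50.5 135.1] yaw -14.2 zax [-0.011  0.004 -1.   ] j [ 0.4   0.31 -0.37 -0.01 -0.9   0.93] F [ 0.6 -0.4 -1.9] M [ 0.04 -0.03 -0.01] w 30.5
to go (cm) [0.14 0.27 0.  ]
```

Emit:
{"name": "send_rows", "arguments": {"steps": [[[0.15,0.3,0,0,0],[0,0,0,0,0],[0,0,0.3,0,0],[0,0,0.3,0,0],[0,0,0.2,0,0],[0,0,0,0,0],[0,0,0,0,0]]]}}

```text
clock: 6.6
position: [522.2, 47.5, 128.9]
ee_rot: [0.992, -0.123, -0.003, -0.003]
contact_force: [0.3, -0.1, -2.3]
gripper_width: 30.7
```

```bash
python3 st.py 520.5 47.5 124
python3 - <<'E'
from h import *
s,_=optics.get_image("scene")
cv2.imwrite("pics/c4.png",cv2.resize(s[200:280,290:390],(750,600),interpolation=2))
E
```

```text
t 6.6 p [522.2  47.5 128.9] yaw -14.1 zax [-0.005  0.006 -1.   ] j [ 0.4   0.32 -0.37 -0.01 -0.88  0.93] F [ 0.3 -0.1 -2.3] M [-0.05 -0.07  0.03] w 30.7
to go (cm) [-0.16  0.05  0.49]
```

View pics/c4.png

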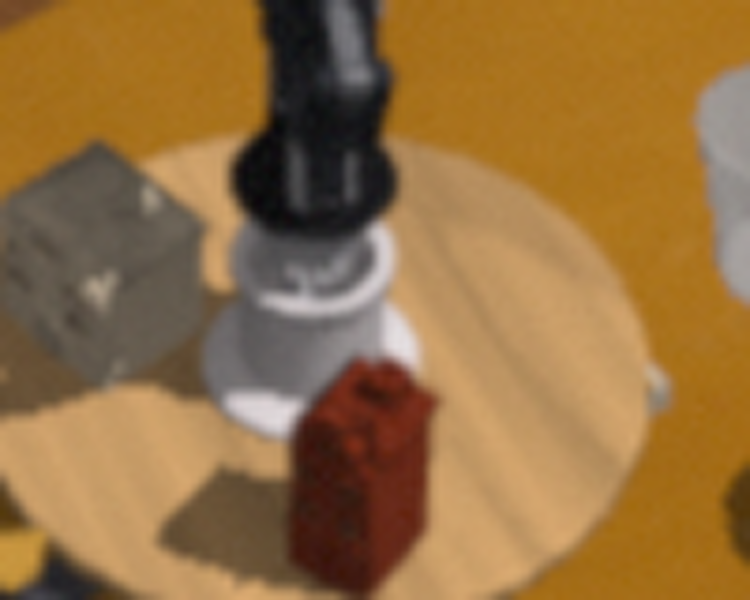

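Correction: home is at TCP z ≈ 93.6 (head = TCP + 10.4), and tip on tip is at about 100.6. The knob is centred over the mouth, flange at (315,180) and rim at (315,260). Easing in.

Emit:
{"name": "send_rows", "arguments": {"steps": [[[-0.1,0.05,0.3,0,0],[0,0,0.3,0,0],[0,0,0.3,0,0],[0,0,0.3,0,0],[0,0,0.3,0,0],[0,0,0,0,0],[0,0,0,0,0]]]}}

```text
clock: 7.23
position: [521.4, 47.5, 112.2]
ee_rot: [0.992, -0.123, -0.002, -0.003]
contact_force: [-0.1, -0.3, -0.7]
gripper_width: 30.7
```

```bash
python3 st.py 520.5 47.5 102
```

```text
t 7.23 p [521.4  47.5 112.2] yaw -14.1 zax [-0.004  0.006 -1.   ] j [ 0.4   0.34 -0.4  -0.01 -0.84  0.93] F [-0.1 -0.3 -0.7] M [-0.05 -0.13  0.01] w 30.7
to go (cm) [-0.08  0.03  1.02]
```

Emit:
{"name": "send_rows", "arguments": {"steps": [[[-0.05,0,0.3,0,0],[0,0,0.3,0,0],[0,0,0.15,0,0],[0,0,0.1,0,0],[0,0,0,0,0],[0,0,0,0,0]]]}}

```text
clock: 7.73
position: [521.4, 47.7, 103.2]
ee_rot: [0.992, -0.123, -0.002, -0.003]
contact_force: [-0.0, -0.3, -1.7]
gripper_width: 30.7
```

```bash
python3 st.py 520.5 47.5 100
```

```text
t 7.73 p [521.4  47.7 103.2] yaw -14.1 zax [-0.003  0.006 -1.   ] j [ 0.4   0.35 -0.41 -0.01 -0.82  0.93] F [-0.  -0.3 -1.7] M [-0.05 -0.11  0.03] w 30.7
to go (cm) [-0.08  0.05  0.32]
```

Emit:
{"name": "send_rows", "arguments": {"steps": [[[-0.05,0,0.1,0,0],[0,0,0.1,0,0],[0,0,0.1,0,0],[0,0,0.05,0,0],[0,0,0,0,0]]]}}

```text
clock: 8.15
position: [521.4, 47.9, 100.3]
ee_rot: [0.992, -0.123, -0.001, -0.003]
contact_force: [-0.0, -0.5, 0.7]
gripper_width: 31.0
```

```bash
python3 st.py 520.5 47.5 100
```

```text
t 8.15 p [521.4  47.9 100.3] yaw -14.1 zax [-0.001  0.006 -1.   ] j [ 0.4   0.35 -0.41 -0.01 -0.81  0.93] F [-0.  -0.5  0.7] M [-0.11  0.02 -0.  ] w 31.0
to go (cm) [-0.08  0.06  0.03]
```

Contact on the tooth tips: Fz rose by about 2.4 N at z ≈ 100.3, as predicted. Now I rock with light pressure.

Emit:
{"name": "send_rows", "arguments": {"steps": [[[0,0,0.05,0.08,0],[0,0,0.05,0.08,0],[0,0,0.05,0.08,0],[0,0,0.05,0.08,0],[0,0,0.05,0.08,0]]]}}

```text
clock: 8.57
position: [522.3, 48.6, 99.7]
ee_rot: [0.946, -0.325, -0.001, -0.003]
contact_force: [-1.2, 0.1, 2.4]
gripper_width: 30.5
```

```bash
python3 st.py 520.5 47.5 100
```

```text
t 8.57 p [522.3  48.6  99.7] yaw -37.9 zax [ 0.001  0.007 -1.   ] j [ 0.4   0.35 -0.41 -0.01 -0.8   0.52] F [-1.2  0.1  2.4] M [-0.11  0.18  0.08] w 30.5
to go (cm) [-0.07  0.19 -0.03]
```

Emit:
{"name": "send_rows", "arguments": {"steps": [[[-0.05,0.1,0.05,0.08,0],[0,0,0.05,0.08,0],[0,0,0.05,0.08,0],[0,0,0.05,0.08,0],[0,0,0.05,0.08,0]]]}}

```text
clock: 8.98
position: [522.9, 48.7, 99.7]
ee_rot: [0.858, -0.514, 0.001, -0.005]
contact_force: [-0.8, 0.5, 1.6]
gripper_width: 30.5
```

```bash
python3 st.py 520.5 47.5 100
```

```text
t 8.98 p [522.9  48.7  99.7] yaw -61.9 zax [ 0.006  0.008 -1.   ] j [ 0.4   0.35 -0.41 -0.01 -0.8   0.1 ] F [-0.8  0.5  1.6] M [-0.08  0.07  0.04] w 30.5
to go (cm) [-0.01  0.27 -0.03]
```

Emit:
{"name": "send_rows", "arguments": {"steps": [[[0,0.1,0.08,0.07,0],[0,0,0.08,0.07,0],[0,0,0.08,0.07,0],[0,0,0.08,0.07,0],[0,0,0.08,0.07,0]]]}}

```text
clock: 9.4
position: [523.2, 47.8, 96.9]
ee_rot: [0.75, -0.662, 0.001, -0.005]
contact_force: [-0.6, -1.0, 1.4]
gripper_width: 30.6
```

```bash
python3 st.py 520.5 47.5 100
```

```text
t 9.4 p [523.2  47.8  96.9] yaw -82.8 zax [ 0.009  0.007 -1.   ] j [ 0.4   0.36 -0.42 -0.   -0.79 -0.27] F [-0.6 -1.   1.4] M [-0.23  0.13  0.18] w 30.6
to go (cm) [-0.01  0.27 -0.31]
```

z has dropped to 96.9, below the hard stop, so the teeth are meshing. I lower without turning on.

Emit:
{"name": "send_rows", "arguments": {"steps": [[[0,0.1,0.08,-0.03,0],[0,0,0.08,0,0],[0,0,0.08,0,0],[0,0,0.08,0,0],[0,0,0.08,0,0],[0,0,0.05,0,0]]]}}

```text
clock: 9.9
position: [522.6, 48.2, 93.7]
ee_rot: [0.759, -0.651, 0.001, -0.006]
contact_force: [-1.4, 0.0, 4.1]
gripper_width: 30.8
```

```bash
python3 st.py 520.5 47.5 93.6
```

```text
t 9.9 p [522.6  48.2  93.7] yaw -81.2 zax [ 0.01   0.007 -1.   ] j [ 0.4   0.36 -0.43 -0.   -0.78 -0.24] F [-1.4  0.   4.1] M [-0.3   0.37  0.01] w 30.8
to go (cm) [0.04 0.22 0.  ]
```

Emit:
{"name": "send_rows", "arguments": {"steps": [[[0,0.05,0.08,0,0],[0,0,0.06,0,0],[0,0,0,0,0],[0,0,0,0,0]]]}}

```text
clock: 10.23
position: [522.5, 48.1, 93.7]
ee_rot: [0.759, -0.651, 0.002, -0.006]
contact_force: [-0.2, -0.1, 0.5]
gripper_width: 30.4
```

```bash
cat > ang.py <<'E'
from h import *
im={};d={}
for n in("top","scene"): im[n],d[n]=optics.get_image(n)
H=np.array([520.5,47.5])
for n in im:
    P=cloud(n,d[n]); hs=cv2.cvtColor(im[n],cv2.COLOR_BGR2HSV)
    r=np.hypot(P[...,0]-H[0],P[...,1]-H[1])
    m=((hs[...,0]<8)|(hs[...,0]>172))&(hs[...,1]>120)&(r<140)&(P[...,2]>35)&(P[...,2]<130)
    q=P[m]; qt=q[q[:,2]>80]
    for nm,a in(("red all",q),("red top",qt)):
        if len(a)>10:
            c,wh,an=cv2.minAreaRect(a[:,:2].astype(np.float32)); v=np.array(c)-H
            A=np.degrees(np.arctan2(v[1],v[0]))%360; off=np.hypot(*v)*np.sin(np.radians(A-198.2))
            print(n,nm,len(a),np.array(c).round(1),np.array(wh).round(),"ang",A.round(1),"r",np.hypot(*v).round(1),"off",off.round(1))
E
python3 st.py 520.5 47.5 93.6;python3 ang.py
```

```text
t 10.23 p [522.5  48.1  93.7] yaw -81.2 zax [ 0.011  0.006 -1.   ] j [ 0.4   0.36 -0.43 -0.   -0.77 -0.25] F [-0.2 -0.1  0.5] M [-0.05  0.09 -0.02] w 30.4
to go (cm) [0.03 0.21 0.01]
scene red all 381 [480.7 -39.5] [46. 31.] ang 245.4 r 95.7 off 70.2
scene red top 218 [479.8 -38. ] [44. 31.] ang 244.6 r 94.7 off 68.5
```

The knob is home: z stays at 93.7 under pressure. The plate has already turned about 9°, and the red house is now near 245–246° against the pointer line at 198°. Turning clockwise (+ about the tool's z), gently.

Emit:
{"name": "send_rows", "arguments": {"steps": [[[0,0,0,0.03,0],[0,0,0,0.05,0],[0,0,0,0.05,0],[0,0,0,0.05,0],[0,0,0,0.05,0],[0,0,0,0.05,0],[0,0,0,0.05,0],[0,0,0,0.05,0],[0,0,0,0.03,0],[0,0,0,0,0]]]}}

```text
clock: 11.17
position: [523.5, 48.0, 93.7]
ee_rot: [-0.605, 0.796, -0.002, 0.006]
contact_force: [-0.5, 0.5, 2.6]
gripper_width: 30.5
```

```bash
python3 st.py 521.5 47.8 93.6;python3 ang.py
```

```text
t 11.17 p [523.5  48.   93.7] yaw -105.5 zax [ 0.012  0.004 -1.   ] j [ 0.4   0.36 -0.43  0.   -0.77 -0.67] F [-0.5  0.5  2.6] M [-0.14  0.24  0.  ] w 30.5
to go (cm) [0.07 0.18 0.01]
scene red all 402 [461.3   3.9] [88. 44.] ang 216.4 r 73.6 off 22.9
scene red top 233 [452.3 -15.9] [35. 45.] ang 222.9 r 93.1 off 38.9
```

Emit:
{"name": "send_rows", "arguments": {"steps": [[[-0.05,0.05,0,0.03,0],[0,0,0,0.05,0],[0,0,0,0.05,0],[0,0,0,0.05,0],[0,0,0,0.05,0],[0,0,0,0.05,0],[0,0,0,0.05,0],[0,0,0,0.05,0],[0,0,0,0.03,0],[0,0,0,0,0]]]}}

```text
clock: 12.1
position: [524.0, 47.8, 93.7]
ee_rot: [-0.428, 0.904, -0.002, 0.006]
contact_force: [-0.8, 0.7, 2.5]
gripper_width: 30.7
```

```bash
python3 st.py 521.5 47.8 93.6;python3 ang.py
python3 - <<'E'
from h import *
t,_=optics.get_image("top");s,_=optics.get_image("scene")
cv2.imwrite("pics/c5.png",np.hstack([cv2.resize(t[190:310,250:370],(400,400),interpolation=2),cv2.resize(s[190:300,275:385],(400,400),interpolation=2)]))
E
```

```text
t 12.1 p [524.   47.8  93.7] yaw -129.3 zax [ 0.012  0.002 -1.   ] j [ 0.4   0.36 -0.43  0.   -0.77 -1.09] F [-0.8  0.7  2.5] M [-0.06  0.34  0.01] w 30.7
to go (cm) [0.16 0.19 0.01]
scene red all 359 [433.4  16.4] [36. 39.] ang 199.6 r 92.5 off 2.3
scene red top 210 [433.4  16.7] [36. 38.] ang 199.5 r 92.4 off 2.1
```

View pics/c5.png

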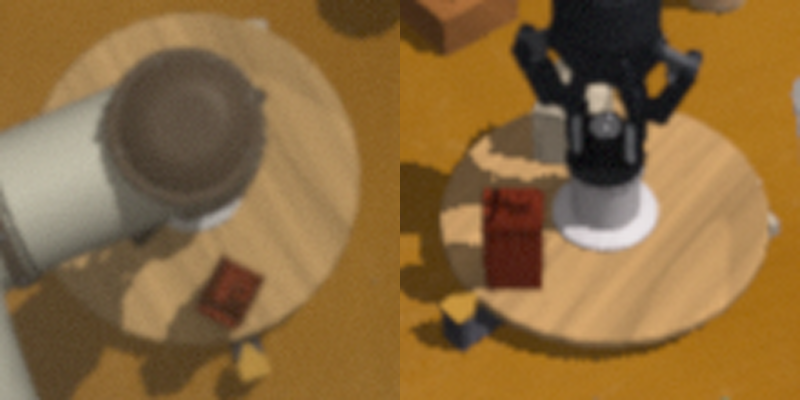

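Run:
```python
from h import *
im,d=optics.get_image("top"); P=cloud("top",d); hs=cv2.cvtColor(im,cv2.COLOR_BGR2HSV)
print(hs[277,319],hs[298,325])
m=((hs[...,0]<12)|(hs[...,0]>170))&(hs[...,1]>90)&(hs[...,2]<130)&(P[...,2]>85)&(P[...,2]<130)&(np.hypot(P[...,0]-521,P[...,1]-47.8)<130)
m[:262]=0
q=P[m];c,wh,a=cv2.minAreaRect(q[:,:2].astype(np.float32));c=np.array(c);print(len(q),c,wh,a)
b=(hs[...,0]>12)&(hs[...,0]<30)&(hs[...,1]>100)&(P[...,2]>30)&(P[...,2]<45)&(np.hypot(P[...,0]-384,P[...,1]-3)<25)&(np.hypot(P[...,0]-521,P[...,1]-47.8)>126)
b=P[b]; print("brass",len(b),np.median(b,0),b.mean(0))
for H in([520.5,47.5],[522,47.8]):
    f=lambda p:np.degrees(np.arctan2(p[1]-H[1],p[0]-H[0]))%360
    print(f(c),f(b.mean(0)),f([384.3,2.6]))
```

```text
[  8 157  91] [ 19 160 180]
195 [434.50274658  21.0147953 ] (31.06727409362793, 40.94286346435547) 60.76073455810547
brass 72 [383.12907827   3.44157649  38.19381041] [384.28641094   2.66324298  37.98161621]
197.11764609758075 198.21973975968683 198.2454375641434
197.02072390904763 198.14698076500864 198.17241272234145
```

The house is at 197.1° from the top view and 199.5° from the scene view, against 198.2° for the pointer: on the line. Releasing with a partial opening, then straight up.

Emit:
{"name": "send_rows", "arguments": {"steps": [[[0,0,0,0,0.52],[0,0,0,0,0.52],[0,0,0,0,0.52],[0,0,0,0,0.52],[0,0,0,0,0.52]]]}}

```text
clock: 12.77
position: [523.6, 47.9, 92.3]
ee_rot: [-0.428, 0.904, -0.001, 0.006]
contact_force: [0.2, -0.3, 0.0]
gripper_width: 44.7
```

```bash
python3 st.py 521.5 47.8 93.6
```

```text
t 12.77 p [523.6  47.9  92.3] yaw -129.3 zax [ 0.012  0.003 -1.   ] j [ 0.4   0.36 -0.43  0.   -0.77 -1.09] F [ 0.2 -0.3  0. ] M [ 0.02 -0.01 -0.03] w 44.7
to go (cm) [ 0.14  0.16 -0.14]
```

Emit:
{"name": "send_rows", "arguments": {"steps": [[[0,0,-0.8,0,0.52],[0,0,-1,0,0.52],[0,0,-1.5,0,0.52],[0,0,-2,0,0.52],[0,0,-3,0,0.52],[0,0,-3,0,0.52],[0,0,-3,0,0.52],[0,0,-2,0,0.52],[0,0,0,0,0.52],[0,0,0,0,0.52]]]}}

```text
clock: 13.6
position: [521.3, 46.7, 271.1]
ee_rot: [-0.428, 0.904, -0.002, 0.008]
contact_force: [-0.2, 0.2, -1.2]
gripper_width: 44.6
```

Emit:
{"name": "send_rows", "arguments": {"steps": [[[-2,2,-2,0,0.52],[-2,2,-2,0,0.52],[-2,2,-2,0,0.52],[-2,2,0,0,0.52],[-2,2,0,0,0.52],[-2,2,0,0,0.52],[-2,2,0,0,0.52],[0,0,0,0,0.52],[0,0,0,0,0.52]]]}}

```text
clock: 14.35
position: [495.9, 249.7, 329.9]
ee_rot: [-0.426, 0.905, -0.001, 0.003]
contact_force: [0.2, 0.3, 0.1]
gripper_width: 44.1
```

```bash
python3 st.py;python3 ang.py
python3 - <<'E'
from h import *
t,d=optics.get_image("top");s,_=optics.get_image("scene")
P=cloud("top",d); q=P[(np.hypot(P[...,0]-521,P[...,1]-47.8)<14)]; print("head top z",np.percentile(q[:,2],[20,50,80]).round(1))
cv2.imwrite("pics/c6.png",np.hstack([cv2.resize(t[190:310,250:370],(400,400),interpolation=2),cv2.resize(s[190:300,275:385],(400,400),interpolation=2)]))
E
```

```text
t 14.35 p [495.9 249.7 329.9] yaw -129.5 zax [ 0.007  0.001 -1.   ] j [ 0.76  0.21  0.    0.   -1.36 -1.45] F [0.2 0.3 0.1] M [-0.03 -0.03  0.02] w 44.1
scene red all 351 [433.   15.7] [35. 38.] ang 200.0 r 93.1 off 2.9
scene red top 206 [433.7  15.3] [35. 36.] ang 200.3 r 92.6 off 3.4
head top z [118.2 119.6 122.2]
```

View pics/c6.png

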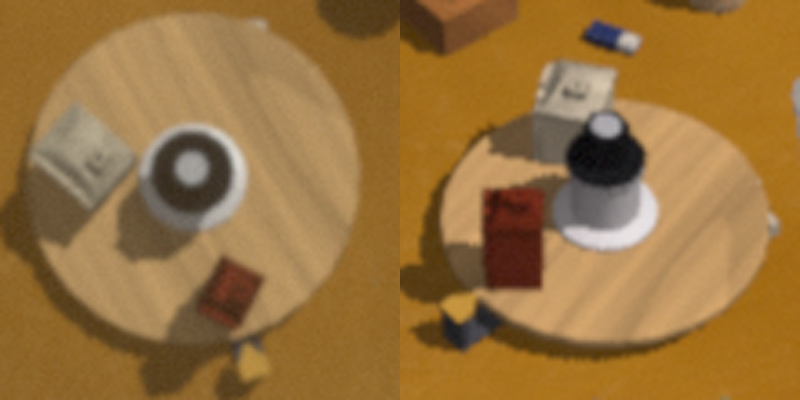

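The knob's flange sits on the rim, with its head top at 119.6 mm (119 expected). In the top crop the knob (192,172), red house (230,292) and pointer (252,360) are in line, and both houses stand upright.

```bash
python3 -c "
from bench import job
print(job.job_done())"
```

```text
the job is handed in; nothing more can be done
None
```

I put the drive knob into the hub, turned the slim red house into line with the pointer, let go, and handed the job in at about 14.5 s. The hand-in gives no verdict.

- **Grip:** I took the knob from its block on a pair of flats, with a jaw width of 30.5 mm.
- **Meshing:** I lowered it onto the hidden teeth. Measured contact forces stayed at 4 N or less. The teeth dropped in during a single clockwise turn of about 69° and one small turn back, so no further rocking was needed.
- **Plate:** I turned it clockwise by the knob until the red house faced the pointer. I then opened the jaws only partway and rose straight up.

**Last checks:**
- **Knob:** its head top stands at 119.6 mm; 119 mm is home.
- **House:** the two cameras disagree slightly on its direction. Before release the top view gave 197.1°, and after release the scene view gave about 200°; the pointer is at 198.2°. That is at most about 3.5 mm off the line, against the 12 mm allowed.
- **Surroundings:** both houses stand upright and the robot is clear. The eraser is still in place in the last picture. I did not check the relief afterwards, but nothing moved near it.

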